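# Bring the score line of an incubator window sheet over the board edge for snapping

## Task

The replacement sheet for an incubator window has been scored and is about to be snapped along its red line. Push the sheet, flat on the raised plywood board and without lifting it, until the red line lies right along the board's bright metal far edge over its whole length, with the narrow strip beyond the line sticking out over the edge. Leave the screw jar, the scoring knife and the window frame where they are.

Things in the scene. Friction and masses are not known exactly. Their poses are not given: they have to be found in the camera images.
- board: Raised snapping board, fixed to the bench: plywood top on two battens with a bright aluminium strip 25 mm wide let in flush along its far edge. 280 mm (its x) by 460 mm (its y), flat top 63 mm above the bench; the plywood is 18 mm thick and open below between the battens. Origin: centre of its underside, at bench level. Its x axis points away from the robot, square to the far metal edge, which lies at x = +140 mm; its z is up.
- edge_mid (a point): Middle of the top of the board's far metal edge (140 mm along the board's x from its centre, 63 mm up); axes as the board's.
- sheet: Loose acrylic sheet with light-blue protective film, 130 mm (its x) by 180 mm (its y), 5 mm thick, about 0.15 kg, lying flat on the board, sliding with ordinary dry friction. Origin: centre of its underside. Its x axis points away from the robot across the red score line, which runs the whole width along y at x = +35 mm, that is 30 mm from the sheet's far edge and 100 mm from its near edge. Its z is up.
- line_left (a point): End of the red score line at the sheet's +y side (x = +35, y = +90, top face, 5 mm up, in the sheet's frame); axes as the sheet's.
- line_right (a point): End of the red score line at the sheet's -y side (x = +35, y = -90, top face); axes as the sheet's.
- screw_jar: Bystander: small glass jar of screws with a yellow lid, 52 mm diameter, 72 mm high, upright on the board near its +y end. Origin: centre of its underside.
- scoring_knife: Bystander: scoring knife with dark handle, about 165 mm long, 22 mm wide, 16 mm high, lying on the board near its -y end roughly along the board's x. Origin: on its underside, 30 mm toward the blade from the middle of the handle.
- window_frame: Bystander: bare aluminium window frame, 134 mm (its x) by 214 mm (its y), 8 mm high, lying on the bench to the robot's left of the board. Origin: centre of its underside.
Not all that is in view belongs to the job. Of the things that look like the sheet, the smallest one is meant.

How it is judged:
By the outcome, as a careful person would: the job done as asked, in the order asked, and still so for the second after the job is handed in, with the robot touching nothing.
It also fails if it takes over 38 s, if anything falls off the work surface, if the arm or the gripper's body presses on something with over 40 N, if the wrist force passes 120 N, or if a joint passes its speed limit or range.

## Robot

A 6-joint arm with a two-finger parallel gripper is mounted at the origin on the work surface. World frame = base frame: x ahead of the robot, y to its left, z up, the work surface at z = 0. Lengths are in m, angles in rad, forces in N, time in s.
With the tool pointing down it reaches from about 0.425 to 0.95 m from the base axis. Payload 3.5 kg.
Tool frame: the origin (TCP) lies at the very end of the fingers, on their centre line; the grasp point (between the pads) lies 19 mm behind it; z points along the fingers, x is the direction in which the jaws open and shut, and the axes are right-handed (so a half turn about z gives the same grasp; the last joint's range is limited). The gripper opens to 85 mm and grips with 20 to 120 N. Pads are 22 mm wide; open, the fingers measure 114 mm over their backs; the gripper's body (76 mm by 85 mm) begins 54 mm behind the grasp point. The pads swing forward as they close: fully open they stand 13 mm farther back than shut.
Start: joints at [1.063, 0.286, 1.577, -0, 1.279, -0.15], TCP at [0.236, 0.632, 0.192] pointing down, gripper open.
Joint ranges: [-2.77, 2.77], [-0.9, 2.22], [0.21, 2.48], [-1.53, 4.67], [0.24, 2.81], [-2.84, 2.84]. Speed limits (rad/s): [2.79, 2.79, 3.14, 3.14, 3.14, 3.14].

## Interface

Orientations are given as a unit quaternion [w, x, y, z].
In Python, from plant import manip, optics, ticket gives the robot as it stands.
- The arm moves only by the tool servo_tool, never from a script. Its arguments are lists of equal length, an entry for each row: "translation": the shift along the tool's x, y, z in cm, a list of three; "yaw": the turn about the tool's z in rad. In form: {"translation": [[tx, ty, tz], ...], "yaw": [yaw, ...]}. A call has exactly 10 rows; each row shifts and turns the pose as measured when the row begins, along the tool's axes as they then stand; what a row does not reach is not made up. A row lasts 1/12 s, in which the tool goes at most 41.7 mm and 7.16 degrees, less where a joint would pass 70% of its speed; a pose out of reach is approached as far as the arm can. A call is refused whole if a number of a shift passes 4.17 or a number of a turn 0.125, either way. A call with a gripper value outside its range is refused whole. "fingers" is the opening, from 0 (shut) to 1 (fully open), set as the call begins (left out, the last holds). The fingers move at their own pace and stop on an object; "newtons" is the grip in N (left out, the last holds). Time passes only in rows, so rows that do not move let the fingers close, or fill a call up. It gives the time, the measured TCP pose, the force and the opening at its end, in the units of the state.
- manip.observe(): the state, without advancing time (a new reading comes with each control period).
- optics.grab_frame(name): name is "scene" or "top" or "wrist"; returns a dict with "image" (480x640x3 uint8, blue, green, red), "intrinsics" (3x3 intrinsics, pixels), "rvec" (rotation vector, rad) and "tvec" (3), from world to camera coordinates, as OpenCV has them. Camera axes: x right, y down, z forward; pixel columns grow to the right and rows downward; lengths in m; the calibration is good to about 2 mm. A picture is of the moment at which its call begins. There is no depth.
- ticket.close_job(): hands the job in, once; it reports no verdict.
The state is a dict: "t": time; "joint_pos": joint angles; "dq": joint speeds; "tau": joint torques, N m; "eef_pos": TCP position; "tool_rot": TCP orientation; "force": force on the tool from outside, world axes, zero at the start; "torque": the same for the moment, N m; "width": opening from 0.0 (shut) to 1.0 (fully open).
Only numpy, scipy, OpenCV 4.12 (cv2) and the standard library are available. Lean on these libraries where they do the work, as an engineer would, in place of code of your own. Each camera call takes 0.05 s, during which the arm holds its last target.

## Working session

There is one attempt and no reset: what is moved stays moved. The work goes in short steps, Python scripts to look and compute and a tool call to move; the robot and the scene stay as the last step left them, time stands still between calls to the robot, and variables do not carry over. Pictures are saved under pics/ and viewed, and the job is handed in when it is done.

Besides the shell and the picture viewer there is one more tool, called after "Request:" as name(argument=value, ...) on one line, values as JSON. servo_tool: Moves the arm, as the interface text tells. Its arguments: {"type":"object","properties":{"translation":{"type":"array","items":{"type":"array","items":{"type":"number"}}},"yaw":{"type":"array","items":{"type":"number"}},"fingers":{"type":"number"},"newtons":{"type":"number"}},"required":["translation","yaw"]}

```bash
ls; mkdir -p pics
cat > h.py <<'E'
import cv2,numpy as np
from plant import manip,optics,ticket
def grab(n,f=None):
    d=optics.grab_frame(n)
    if f: cv2.imwrite('pics/'+f,d['image'])
    return d
def px2w(d,pts,z):
    R,_=cv2.Rodrigues(np.array(d['rvec'],float));t=np.array(d['tvec'],float).ravel();K=np.array(d['intrinsics'],float)
    c=-R.T@t;o=[]
    for u,v in pts:
        r=R.T@np.linalg.solve(K,[u,v,1.]);o.append(c+r*(z-c[2])/r[2])
    return np.array(o)
def w2px(d,P):
    return cv2.projectPoints(np.array(P,float),np.array(d['rvec'],float),np.array(d['tvec'],float),np.array(d['intrinsics'],float),None)[0].reshape(-1,2)
E
python3 - <<'E'
from h import *
for n in ['scene','top','wrist']: 
    d=grab(n,n+'0.png');print(n,np.round(d['rvec'],3).ravel(),np.round(d['tvec'],3).ravel())
print(manip.observe())
E
```

```text
pics
scene [ 0.905  2.551 -1.049] [ 0.364 -0.171  1.502]
top [ 2.115 -2.125  0.21 ] [0.027 0.469 1.357]
wrist [-2.384 -1.654 -0.229] [-0.673 -0.036  0.38 ]
{'t': 0.15, 'joint_pos': array([ 1.06299774e+00,  2.87049673e-01,  1.57785825e+00,  1.10460974e-05,
        1.27858927e+00, -1.49971602e-01]), 'dq': array([ 9.01178206e-04, -6.20971307e-04, -1.44855422e-03,  3.06225661e-06,
       -2.11983302e-03,  5.95001213e-05]), 'tau': array([ 9.44944659e-04, -4.06605148e+01, -2.93140393e+01, -1.53510709e-04,
        3.93911774e-03,  1.40731032e-05]), 'eef_pos': array([0.23607321, 0.63174258, 0.19079715]), 'tool_rot': array([ 4.15035247e-04,  8.21657303e-01,  5.69981026e-01, -8.57084960e-04]), 'force': array([0.64793004, 0.69785414, 0.64385085]), 'torque': array([-0.05072457, -0.00977355,  0.02436917]), 'width': 0.9970858011242492}
```

View pics/top0.png

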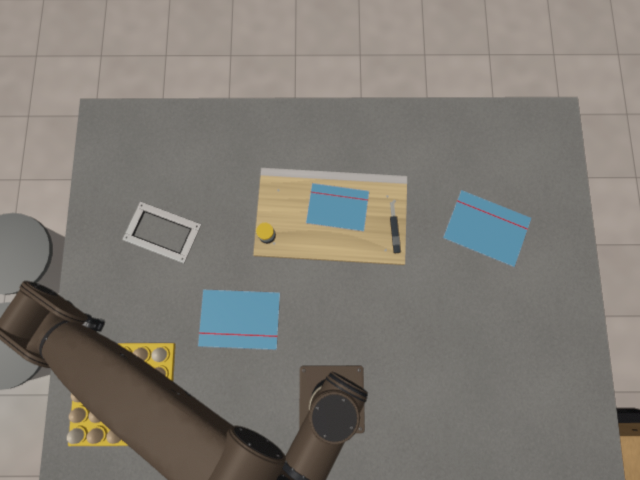

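View pics/scene0.png

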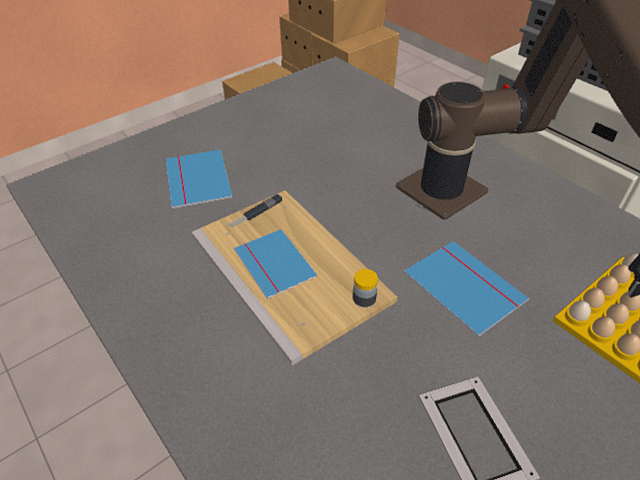

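View pics/wrist0.png

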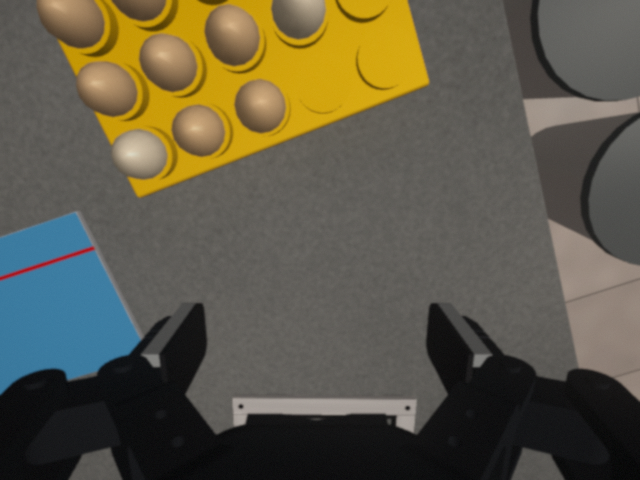

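The top view shows the target sheet on the board at about (338,207), the jar at (266,233), the knife at (395,225) and the metal edge near row 174. I'll measure these in both views.

```bash
cat >> h.py <<'E'
def redline(d,z,lo=None):
    """find red pixels in ROI mask, return endpoints in world"""
    im=d['image'].astype(int);b,g,r=im[...,0],im[...,1],im[...,2]
    m=((r-g>40)&(r-b>25)).astype(np.uint8)
    n,l,s,c=cv2.connectedComponentsWithStats(cv2.dilate(m,np.ones((3,3))))
    out=[]
    for i in range(1,n):
        ys,xs=np.nonzero((l==i)&(m>0))
        if len(xs)<30: continue
        W=px2w(d,np.c_[xs,ys],z)
        out.append((len(xs),xs.mean(),ys.mean(),W))
    return out
E
python3 - <<'E'
from h import *
for n,roi in [('top',(300,375,180,235)),('scene',(225,325,222,305))]:
    d=grab(n);im=d['image'].astype(int);b,g,r=im[...,0],im[...,1],im[...,2]
    R,_=cv2.Rodrigues(d['rvec']);print(n,'cam',(-R.T@np.array(d['tvec']).ravel()).round(3),np.array(d['intrinsics'])[0,0])
    m=np.zeros(b.shape,np.uint8);x0,x1,y0,y1=roi
    sub=np.s_[y0:y1,x0:x1]
    m[sub]=((b-r>25)|((r-g>60)&(r-b>40)))[sub]
    m=cv2.morphologyEx(m,cv2.MORPH_CLOSE,np.ones((5,5)))
    cs,_=cv2.findContours(m,cv2.RETR_EXTERNAL,cv2.CHAIN_APPROX_NONE);c=max(cs,key=cv2.contourArea)
    W=px2w(d,c[:,0,:],.068)
    (cc,wh,a)=cv2.minAreaRect((W[:,:2]*1000).astype(np.float32));print('sheet',cc,wh,a)
    for q in redline(d,.068):
        if x0<q[1]<x1 and y0<q[2]<y1:
            v=cv2.fitLine((q[3][:,:2]*1000).astype(np.float32),cv2.DIST_L2,0,.01,.01).ravel();P=q[3][:,:2]*1000
            print('red',q[:3],v,np.degrees(np.arctan2(-v[0],v[1])),P[P[:,1].argmin()],P[P[:,1].argmax()])
d=grab('top')
print('board c top',px2w(d,[(261,168),(407.5,176),(405.5,264.5),(253.5,256)],.063).round(4)[:,:2].tolist())
print('jar lid',px2w(d,[(265,232)],.135).round(4),'knife',px2w(d,[(390,195),(394,217),(396.5,252),(401,250)],.075).round(4)[:,:2].tolist())
d=grab('scene')
print('board c scene',px2w(d,[(193,233),(295,362),(396,297),(285,192)],.063).round(4)[:,:2].tolist())
im=grab('top')['image'][155:280,240:420];cv2.imwrite('pics/t1.png',cv2.resize(im,None,fx=4.4,fy=4.4,interpolation=2))
E
```

```text
top cam [0.198 0.029 1.423] 454.1532384330619
sheet (572.92236328125, -22.224952697753906) (177.56985473632812, 127.4552993774414) 81.60777282714844
scene cam [1.008 0.695 0.958] 516.0940407253813
sheet (574.241943359375, -22.861297607421875) (179.47010803222656, 128.84739685058594) 81.5561294555664
red (92, np.float64(260.5652173913044), np.float64(266.17391304347825)) [ 1.5643106e-01  9.8768890e-01  6.0817688e+02 -3.0561317e+01] -8.999804 [ 584.72892798 -122.39296799] [622.65208255  60.37557943]
board c top [[0.7008, 0.2165], [0.6725, -0.2441], [0.3921, -0.2265], [0.4201, 0.2333]]
jar lid [[0.4787 0.1908 0.135 ]] knife [[0.607, -0.1851], [0.537, -0.195], [0.4285, -0.1987], [0.4345, -0.2124]]
board c scene [[0.6734, -0.2347], [0.7002, 0.2252], [0.4266, 0.2348], [0.3995, -0.2168]]
```

View pics/t1.png

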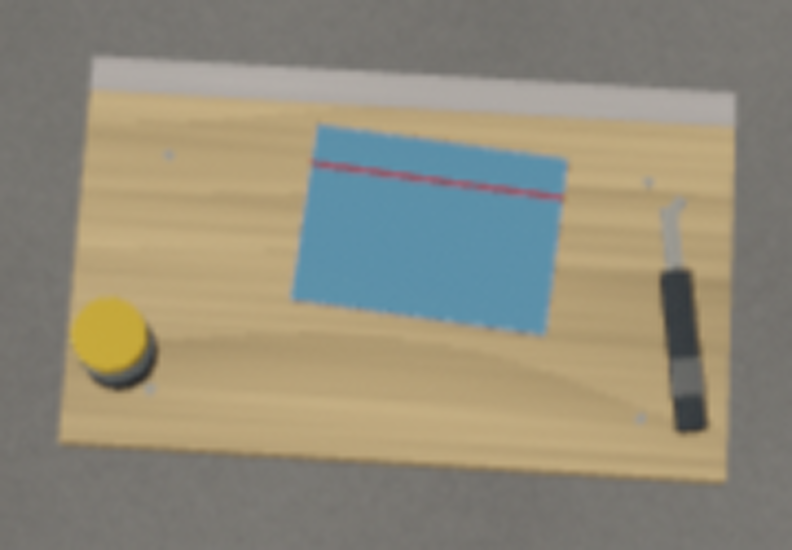

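The sheet's yaw is about −8.4° and the board's about −3.4°. The red line is about 77 mm short of the edge. I'll swing over behind the sheet with the jaws open and their axis parallel to the board edge, so the two fingers square the sheet as they push.

Request:
servo_tool(translation=[[0, 0, 0], [0, 0, 0], [0, 0, 0], [-3.2, 1.4, 0], [-3.2, 1.4, 0], [-3.2, 1.4, 0], [-3.2, 1.4, 0], [-3.2, 1.4, 0], [-3.2, 1.4, 0], [-3.2, 1.4, 0]], yaw=[-0.1, -0.1, -0.097, 0, 0, 0, 0, 0, 0, 0], fingers=1)

```text
t: 1.23
eef_pos: [0.3243, 0.4009, 0.1901]
tool_rot: [-0.001, 0.719, 0.695, 0.001]
force: [0.4, 0.0, 1.0]
width: 1.0
```

```bash
cat >> h.py <<'E'
from scipy.spatial.transform import Rotation as Ro
def st():
    s=manip.observe();q=s['tool_rot'];R=Ro.from_quat([q[1],q[2],q[3],q[0]]).as_matrix();p=np.array(s['eef_pos'])
    print('t',round(s['t'],2),'p',p.round(4),'xang',round(float(np.degrees(np.arctan2(R[1,0],R[0,0]))),2),'z',R[:,2].round(3),'F',np.round(s['force'],1),'w',round(s['width'],3));return p,R
def to(tgt,ang=86.6):
    p,R=st();print('tool cm',(R.T@(np.array(tgt)-p)*100).round(2),'yaw rad',round(float(np.radians(np.degrees(np.arctan2(R[1,0],R[0,0]))-ang)),3))
E
python3 -c "
from h import *
to([.475,-.03,.19])"
```

```text
t 1.23 p [0.3243 0.4009 0.1901] xang 88.03 z [ 0.     0.002 -1.   ] F [0.4 0.  1. ] w 1.0
tool cm [-42.54  16.55  -0.08] yaw rad 0.025
```

Request:
servo_tool(translation=[[-4.1, 1.6, 0], [-4.1, 1.6, 0], [-4.1, 1.6, 0], [-4.1, 1.6, 0], [-4.1, 1.6, 0], [-4.1, 1.6, 0], [-4.1, 1.6, 0], [-4.1, 1.6, 0], [-4.1, 1.6, 0], [-4.1, 1.6, 0]], yaw=[0.02, 0, 0, 0, 0, 0, 0, 0, 0, 0])

```text
t: 2.07
eef_pos: [0.4535, 0.0042, 0.193]
tool_rot: [0.003, 0.725, 0.689, 0.006]
force: [1.2, 0.3, 0.7]
width: 1.004
```

```bash
python3 -c "
from h import *
to([.475,-.03,.1])
d=grab('wrist','w1.png')
R,_=cv2.Rodrigues(d['rvec']);print((-R.T@np.array(d['tvec']).ravel()).round(3),R[2])"
```

```text
t 2.07 p [0.4535 0.0042 0.193 ] xang 87.11 z [ 0.013  0.004 -1.   ] F [1.2 0.3 0.7] w 1.004
tool cm [-3.35  2.2   9.32] yaw rad 0.009
[0.381 0.006 0.375] [ 0.28822372 -0.01086837 -0.95750142]
```

View pics/w1.png

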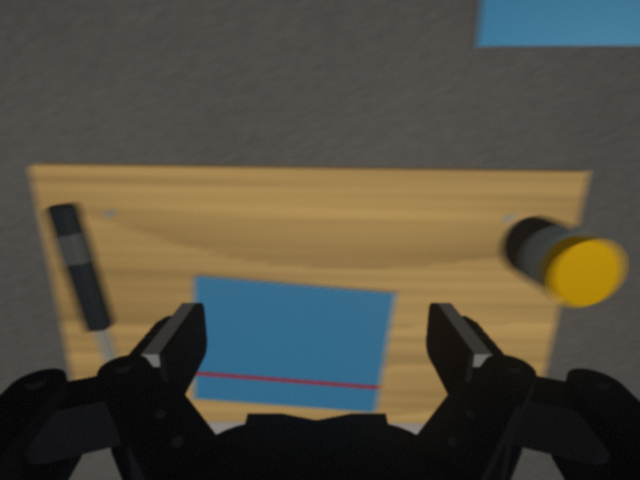

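The wrist view shows the sheet centred between the fingers, with the red line at about (290,380), and the jar and knife clear at the sides. I'll go down behind the near edge.

Request:
servo_tool(translation=[[-1.1, 1.2, 1.2], [-1.1, 1.2, 1.2], [0, 0.2, 2], [0, 0, 2], [0, 0, 2], [0, 0, 2], [0, 0, 1], [0, 0, 0.5], [0, 0, 0], [0, 0, 0]], yaw=[0, 0, 0, 0, 0, 0, 0, 0, 0, 0])

```text
t: 2.95
eef_pos: [0.4883, -0.034, 0.0754]
tool_rot: [0.011, 0.731, 0.682, 0.008]
force: [-0.1, -0.2, 0.5]
width: 1.002
```

```bash
python3 -c "
from h import *
to([.478,-.017,.055])
d=grab('scene');im=d['image'][150:340,180:420]
cv2.imwrite('pics/s2.png',cv2.resize(im,None,fx=3.1,fy=3.1,interpolation=2))"
```

```text
t 2.95 p [ 0.4883 -0.034   0.0754] xang 85.99 z [ 0.026 -0.005 -1.   ] F [-0.1 -0.2  0.5] w 1.002
tool cm [ 1.63 -1.2   2.01] yaw rad -0.011
```

View pics/s2.png

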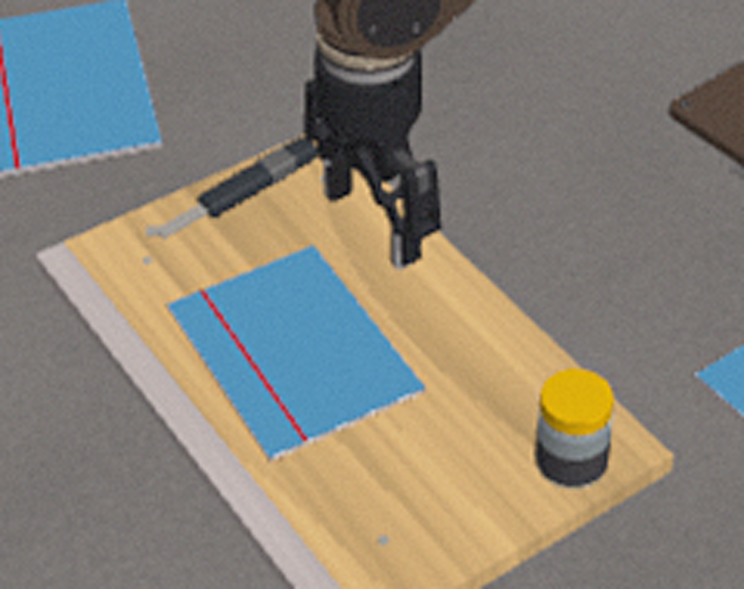

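Request:
servo_tool(translation=[[0.8, -0.6, 0], [0.8, -0.6, 0], [0, 0, 0], [0, 0, 0.4], [0, 0, 0.4], [0, 0, 0.4], [0, 0, 0.3], [0, 0, 0], [0, 0, 0], [0, 0, 0]], yaw=[-0.01, 0, 0, 0, 0, 0, 0, 0, 0, 0])

```text
t: 3.83
eef_pos: [0.4797, -0.0156, 0.0631]
tool_rot: [0.014, 0.727, 0.686, 0.01]
force: [-0.1, -0.2, -0.5]
width: 1.001
```

```bash
python3 -c "
from h import *
to([.478,-.017,.052])
d=grab('scene');im=d['image'][150:340,180:420]
cv2.imwrite('pics/s3.png',cv2.resize(im,None,fx=3.1,fy=3.1,interpolation=2))"
```

```text
t 3.83 p [ 0.4797 -0.0156  0.0631] xang 86.69 z [ 0.035 -0.007 -0.999] F [-0.1 -0.2 -0.5] w 1.001
tool cm [-0.14 -0.2   1.11] yaw rad 0.002
```

View pics/s3.png

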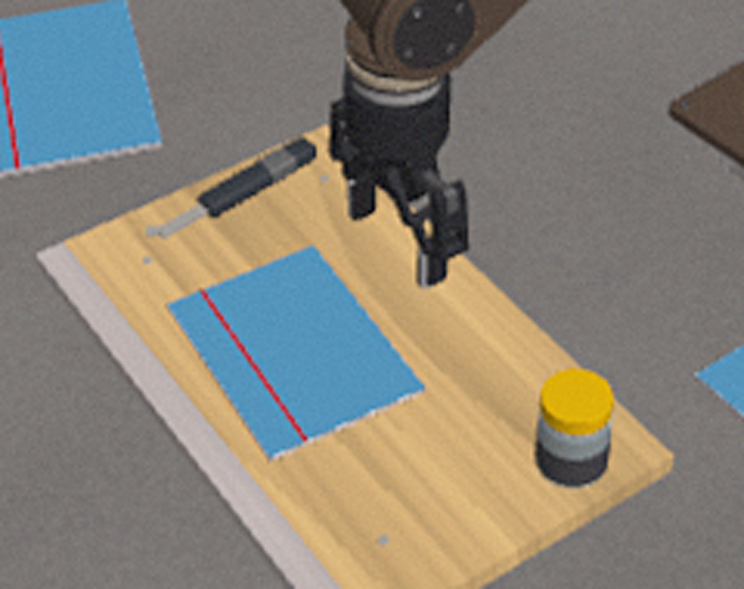

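Request:
servo_tool(translation=[[0, 0, 0.3], [0, 0, 0.3], [0, 0, 0.2], [0, 0, 0], [0, 0, 0], [0, 0, 0], [0, 0, 0], [0, 0, 0], [0, 0, 0], [0, 0, 0]], yaw=[0, 0, 0, 0, 0, 0, 0, 0, 0, 0])

```text
t: 4.72
eef_pos: [0.4805, -0.0161, 0.0547]
tool_rot: [0.015, 0.727, 0.686, 0.01]
force: [-0.2, -0.4, 0.8]
width: 1.006
```

```bash
python3 -c "
from h import *
to([.478,-.017,.052])"
```

```text
t 4.72 p [ 0.4805 -0.0161  0.0547] xang 86.66 z [ 0.036 -0.007 -0.999] F [-0.2 -0.4  0.8] w 1.006
tool cm [-0.11 -0.26  0.26] yaw rad 0.001
```

Request:
servo_tool(translation=[[0, 0, 0.15], [0, 0, 0.15], [0, 0, 0], [0, 0, 0], [0, 0, 0], [0, 0, 0], [0, 0, 0], [0, 0, 0], [0, 0, 0], [0, 0, 0]], yaw=[0, 0, 0, 0, 0, 0, 0, 0, 0, 0])

```text
t: 5.55
eef_pos: [0.4808, -0.0161, 0.0515]
tool_rot: [0.015, 0.727, 0.686, 0.011]
force: [0.2, -0.1, -0.4]
width: 0.998
```

```bash
python3 -c "
from h import *
to([.498,-.017,.052])
d=grab('wrist','w4.png')"
```

```text
t 5.55 p [ 0.4808 -0.0161  0.0515] xang 86.66 z [ 0.036 -0.007 -0.999] F [ 0.2 -0.1 -0.4] w 0.998
tool cm [0.01 1.73 0.01] yaw rad 0.001
```

View pics/w4.png

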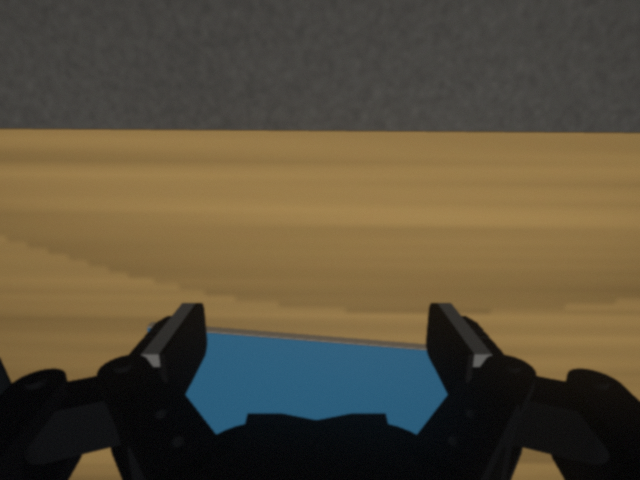

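The fingertips are free of the board at about 64.5 mm, just behind the near edge, with no contact force. I'll push slowly.

Request:
servo_tool(translation=[[0, 0.4, 0.015], [0, 0.4, 0.015], [0, 0.4, 0.015], [0, 0.4, 0.015], [0, 0.4, 0.015], [0, 0.4, 0.015], [0, 0.4, 0.015], [0, 0.3, 0.01], [0, 0.2, 0], [0, 0, 0]], yaw=[0, 0, 0, 0, 0, 0, 0, 0, 0, 0])

```text
t: 6.43
eef_pos: [0.5182, -0.0184, 0.0516]
tool_rot: [0.015, 0.727, 0.686, 0.011]
force: [-0.3, -0.4, 0.7]
width: 0.997
```

```bash
python3 -c "
from h import *
to([.56,-.017,.0515])
d=grab('wrist','w5.png')"
```

```text
t 6.43 p [ 0.5182 -0.0184  0.0516] xang 86.66 z [ 0.037 -0.007 -0.999] F [-0.3 -0.4  0.7] w 0.997
tool cm [0.39 4.16 0.17] yaw rad 0.001
```

View pics/w5.png

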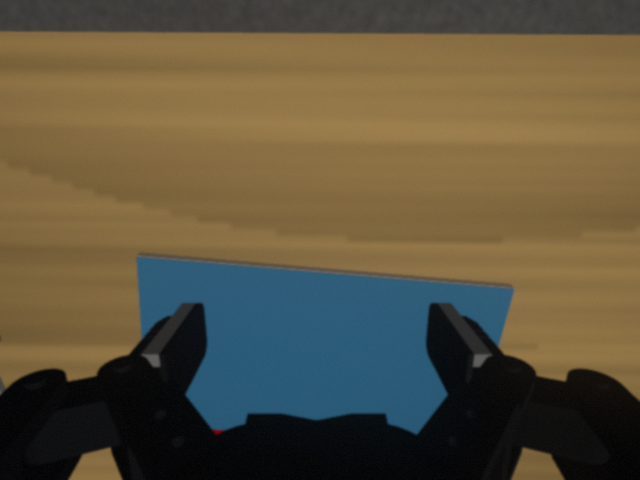

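The fingers passed over the sheet without touching it, so the open tips sit higher than I assumed. I'll back out and then feel for the board.

Request:
servo_tool(translation=[[0, -0.7, -0.02], [0, -0.8, -0.03], [0, -0.8, -0.03], [0, -0.8, -0.03], [0, -0.7, -0.02], [0, 0, 0], [0, 0, 0.15], [0, 0, 0.15], [0, 0, 0], [0, 0, 0]], yaw=[0, 0, 0, 0, 0, 0, 0, 0, 0, 0])

```text
t: 7.32
eef_pos: [0.4739, -0.0155, 0.0478]
tool_rot: [0.015, 0.727, 0.686, 0.01]
force: [-0.5, -0.2, -1.2]
width: 0.997
```

Request:
servo_tool(translation=[[0, 0, 0.1], [0, 0, 0.1], [0, 0, 0], [0, 0, 0], [0, 0, 0], [0, 0, 0], [0, 0, 0], [0, 0, 0], [0, 0, 0], [0, 0, 0]], yaw=[0, 0, 0, 0, 0, 0, 0, 0, 0, 0])

```text
t: 8.15
eef_pos: [0.4751, -0.0157, 0.0456]
tool_rot: [0.015, 0.727, 0.686, 0.011]
force: [-0.4, -0.6, -0.1]
width: 1.001
```

```bash
python3 -c "
from h import *
to([.56,-.017,.0515])
d=grab('scene');im=d['image'][190:310,240:400]
cv2.imwrite('pics/s6.png',cv2.resize(im,None,fx=5,fy=5,interpolation=2))"
```

```text
t 8.15 p [ 0.4751 -0.0157  0.0456] xang 86.66 z [ 0.036 -0.007 -0.999] F [-0.4 -0.6 -0.1] w 1.001
tool cm [ 0.36  8.5  -0.28] yaw rad 0.001
```

View pics/s6.png

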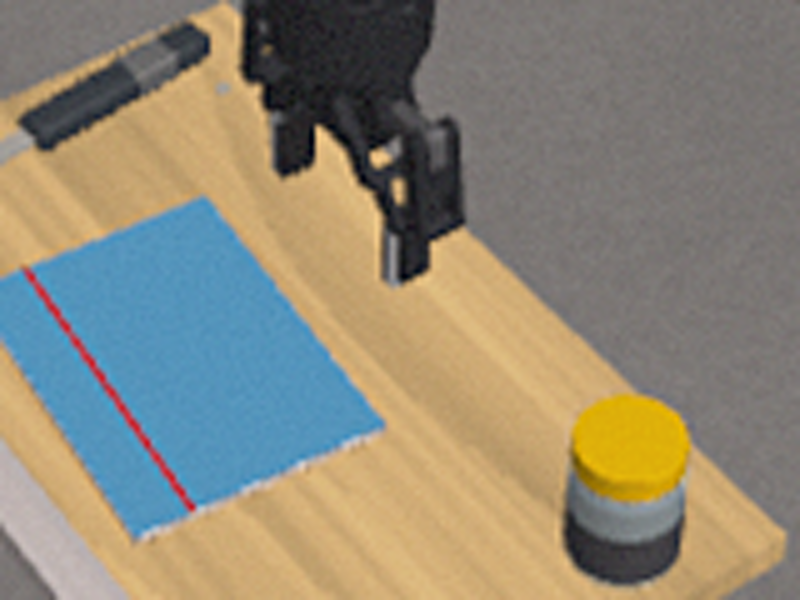

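Request:
servo_tool(translation=[[0, 0, 0.06], [0, 0, 0.06], [0, 0, 0.06], [0, 0, 0.06], [0, 0, 0.06], [0, 0, 0.06], [0, 0, 0.06], [0, 0, 0.06], [0, 0, 0.06], [0, 0, 0.06]], yaw=[0, 0, 0, 0, 0, 0, 0, 0, 0, 0])

```text
t: 9.03
eef_pos: [0.4753, -0.0158, 0.0391]
tool_rot: [0.015, 0.727, 0.686, 0.011]
force: [-0.1, -0.0, 0.4]
width: 0.999
```

```bash
python3 -c "
from h import *
p,R=st()
d=grab('scene','s7f.png');im=d['image'][190:310,240:400]
cv2.imwrite('pics/s7.png',cv2.resize(im,None,fx=5,fy=5,interpolation=2))
for zz in (0,-.013,-.018,-.023):
  for sx in (.0425,.057):
    P=p+R@np.array([sx,.011,zz]);print(zz,sx,P.round(4),(w2px(d,[P])[0]-[240,190])*5)
"
```

```text
t 9.03 p [ 0.4753 -0.0158  0.0391] xang 86.66 z [ 0.036 -0.007 -0.999] F [-0.1 -0.   0.4] w 0.999
0 0.0425 [0.4888 0.026  0.0392] [376.73491763 369.58881144]
0 0.057 [0.4896 0.0405 0.0392] [394.19463404 387.60503247]
-0.013 0.0425 [0.4883 0.0261 0.0522] [377.20465977 350.91882499]
-0.013 0.057 [0.4892 0.0406 0.0521] [394.79693603 368.942638  ]
-0.018 0.0425 [0.4882 0.0261 0.0572] [377.38717652 343.66466358]
-0.018 0.057 [0.489  0.0406 0.0571] [395.03097448 361.69093018]
-0.023 0.0425 [0.488  0.0262 0.0622] [377.57073266 336.36919177]
-0.023 0.057 [0.4888 0.0406 0.0621] [395.26635477 354.3976458 ]
```

View pics/s7.png

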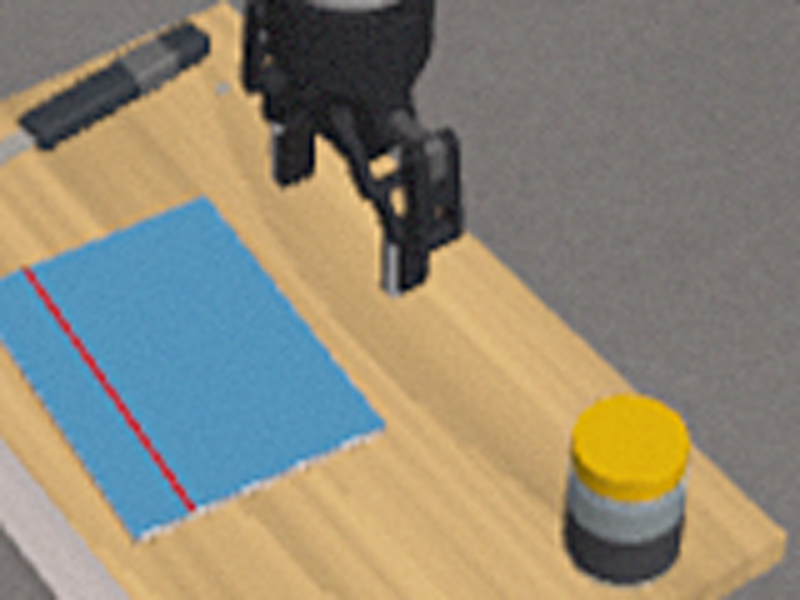

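```bash
python3 -c "
from h import *
p,R=st()
d=grab('wrist','w7.png');K=d['intrinsics'];print(K[0,0],K[0,2],K[1,2])
Rc,_=cv2.Rodrigues(d['rvec']);c=-Rc.T@np.array(d['tvec']).ravel()
print('cam in tool',(R.T@(c-p)).round(4)); print('axes',(R.T@Rc.T).round(3))
for sx in (.0425,-.0425,0.057):
  for zz in (0,-.013,-.023,-.05): print(sx,zz,w2px(d,[p+R@np.array([sx,0,zz]),p+R@np.array([sx,-.011,zz]),p+R@np.array([sx,.011,zz])]).round(0).tolist())
d=grab('scene')
for h in (.0391,.05,.06,.08,.1): print(h,w2px(d,[[.4753,-.0158,h]]))
"
```

```text
t 9.08 p [ 0.4752 -0.0158  0.0389] xang 86.66 z [ 0.036 -0.007 -0.999] F [-1.3  0.4 -1.1] w 1.003
372.9415155107259 316.0974125162942 242.22846519967038
cam in tool [-0.0008 -0.0704 -0.1825]
axes [[ 1.    -0.    -0.001]
 [ 0.     0.961  0.276]
 [ 0.001 -0.276  0.961]]
0.0425 0 [[399.0, 275.0], [401.0, 255.0], [398.0, 295.0]]
0.0425 -0.013 [[405.0, 285.0], [407.0, 264.0], [404.0, 305.0]]
0.0425 -0.023 [[410.0, 293.0], [412.0, 271.0], [408.0, 315.0]]
0.0425 -0.05 [[427.0, 321.0], [429.0, 295.0], [424.0, 346.0]]
-0.0425 0 [[237.0, 275.0], [235.0, 255.0], [238.0, 295.0]]
-0.0425 -0.013 [[231.0, 285.0], [230.0, 264.0], [233.0, 305.0]]
-0.0425 -0.023 [[226.0, 293.0], [225.0, 271.0], [228.0, 315.0]]
-0.0425 -0.05 [[211.0, 321.0], [208.0, 295.0], [213.0, 346.0]]
0.057 0 [[427.0, 275.0], [429.0, 255.0], [425.0, 295.0]]
0.057 -0.013 [[435.0, 285.0], [437.0, 264.0], [433.0, 305.0]]
0.057 -0.023 [[441.0, 293.0], [444.0, 271.0], [439.0, 315.0]]
0.057 -0.05 [[463.0, 321.0], [466.0, 295.0], [460.0, 346.0]]
0.0391 [[309.04116845 251.81942584]]
0.05 [[308.93579621 248.74333455]]
0.06 [[308.83798236 245.88789255]]
0.08 [[308.63899933 240.07905781]]
0.1 [[308.43541316 234.13584555]]
```

View pics/w7.png

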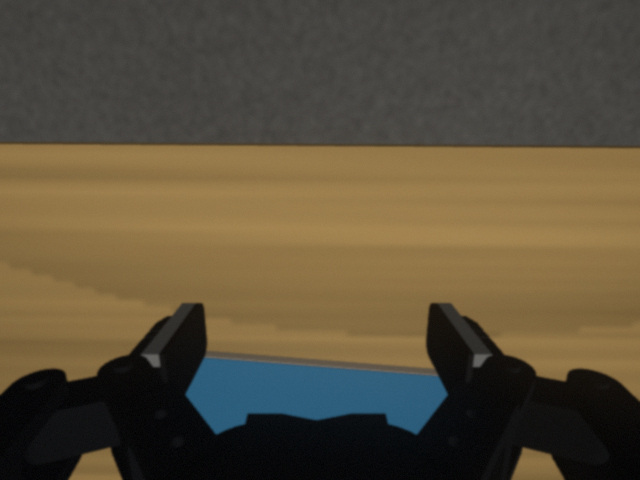

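View pics/s7f.png

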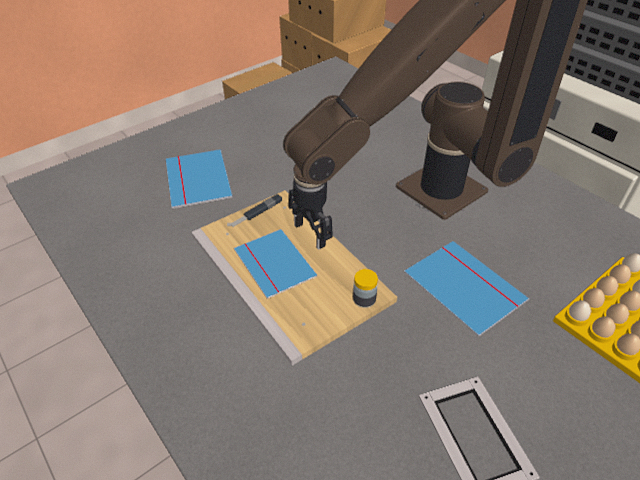

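Both cameras put the fingertips at z≈0.09, about 50 mm behind the reported TCP rather than 13 mm. I'll check this by lowering further, while watching force and images.

Request:
servo_tool(translation=[[0, 0, 0.25], [0, 0, 0.25], [0, 0, 0.25], [0, 0, 0.25], [0, 0, 0.25], [0, 0, 0.2], [0, 0, 0.1], [0, 0, 0], [0, 0, 0], [0, 0, 0]], yaw=[0, 0, 0, 0, 0, 0, 0, 0, 0, 0])

```text
t: 10.02
eef_pos: [0.4757, -0.0158, 0.0215]
tool_rot: [0.015, 0.727, 0.686, 0.01]
force: [-0.6, 0.1, 0.6]
width: 1.002
```

```bash
python3 -c "
from h import *
to([.475,-.017,.015])
d=grab('wrist','w8.png')
print(px2w(d,[(320,110),(320,145)],.063))
d=grab('scene');im=d['image'][190:310,240:400]
cv2.imwrite('pics/s8.png',cv2.resize(im,None,fx=5,fy=5,interpolation=2))
"
```

```text
t 10.02 p [ 0.4757 -0.0158  0.0215] xang 86.66 z [ 0.035 -0.007 -0.999] F [-0.6  0.1  0.6] w 1.002
tool cm [-0.12 -0.08  0.64] yaw rad 0.001
[[ 0.39547028 -0.01050847  0.063     ]
 [ 0.40731969 -0.01116749  0.063     ]]
```

View pics/s8.png

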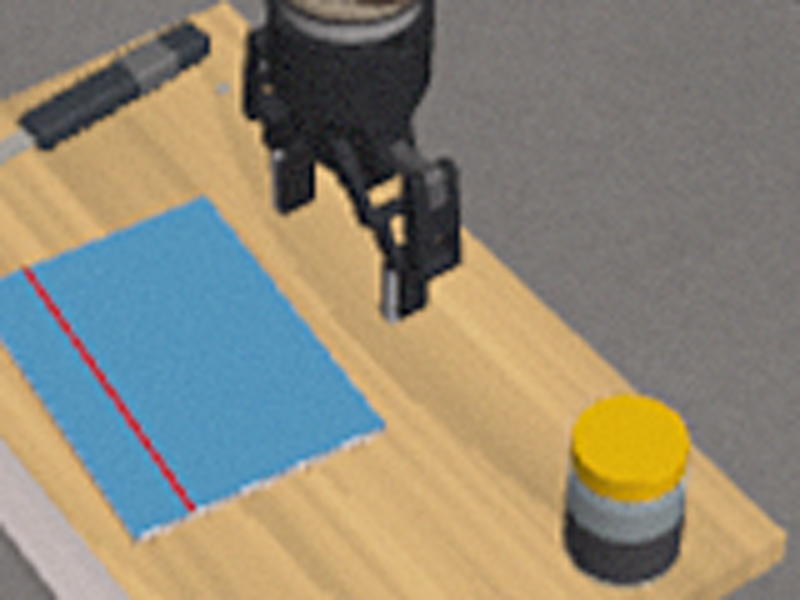

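View pics/w8.png

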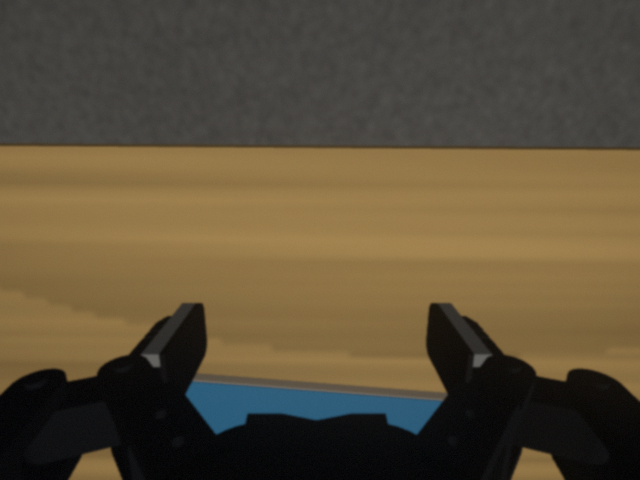

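Request:
servo_tool(translation=[[0, 0, 0.25], [0, 0, 0.25], [0, 0, 0.15], [0, 0, 0.06], [0, 0, 0.06], [0, 0, 0.06], [0, 0, 0.06], [0, 0, 0.06], [0, 0, 0.06], [0, 0, 0.06]], yaw=[0, 0, 0, 0, 0, 0, 0, 0, 0, 0])

```text
t: 10.95
eef_pos: [0.4765, -0.016, 0.0107]
tool_rot: [0.015, 0.727, 0.686, 0.01]
force: [-3.4, -0.5, 7.7]
width: 1.001
```

```bash
python3 -c "
from h import *
to([.475,-.017,.005])
d=grab('scene');im=d['image'][190:310,240:400]
cv2.imwrite('pics/s9.png',cv2.resize(im,None,fx=5,fy=5,interpolation=2))
"
```

```text
t 10.95 p [ 0.4765 -0.016   0.0107] xang 86.68 z [ 0.035 -0.007 -0.999] F [-3.4 -0.5  7.7] w 1.001
tool cm [-0.11 -0.17  0.57] yaw rad 0.001
```

View pics/s9.png

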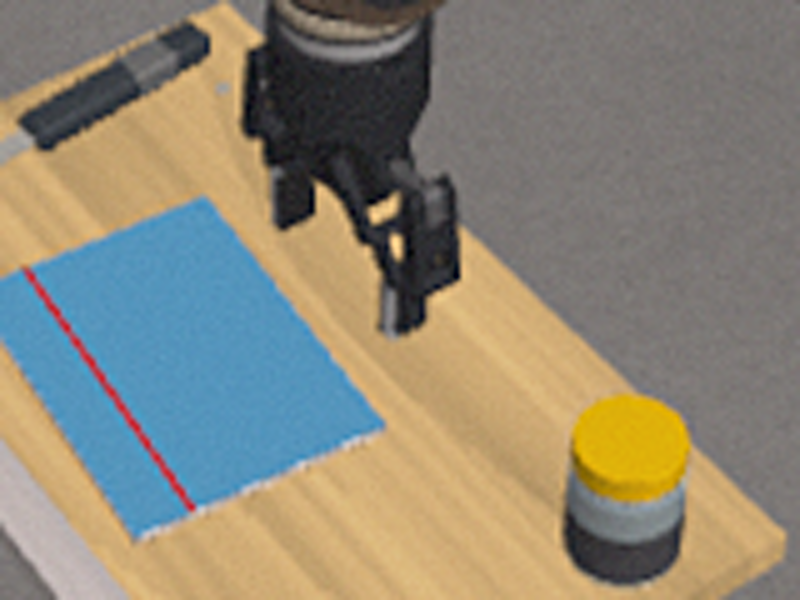

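Contact at reported TCP z = 0.0107, so the fingers really end about 52 mm behind the reported TCP. I'll raise 2 mm, staying below the sheet's top, and push.

Request:
servo_tool(translation=[[0, 0, -0.2], [0, 0, 0], [0, 0.5, 0.018], [0, 0.5, 0.018], [0, 0.5, 0.018], [0, 0.4, 0.014], [0, 0.4, 0.014], [0, 0.3, 0.01], [0, 0.2, 0], [0, 0, 0]], yaw=[0, 0, 0, 0, 0, 0, 0, 0, 0, 0])

```text
t: 11.83
eef_pos: [0.5074, -0.0182, 0.0128]
tool_rot: [0.014, 0.727, 0.686, 0.01]
force: [-1.7, -0.8, 1.0]
width: 1.0
```

```bash
python3 -c "
from h import *
to([.56,-.02,.0125])
d=grab('wrist','w10.png')
d=grab('scene');im=d['image'][190:310,200:360]
cv2.imwrite('pics/s10.png',cv2.resize(im,None,fx=5,fy=5,interpolation=2))
"
```

```text
t 11.83 p [ 0.5074 -0.0182  0.0128] xang 86.66 z [ 0.034 -0.008 -0.999] F [-1.7 -0.8  1. ] w 1.0
tool cm [0.12 5.26 0.21] yaw rad 0.001
```

View pics/s10.png

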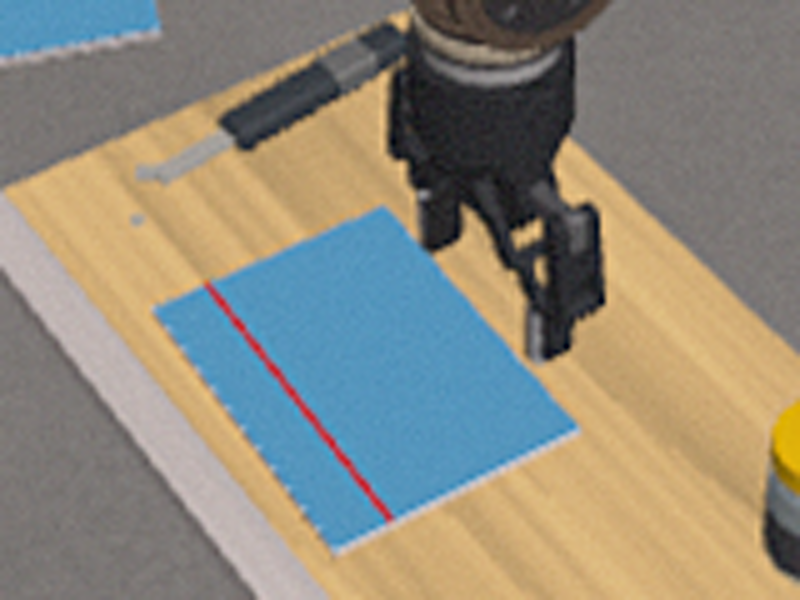

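View pics/w10.png

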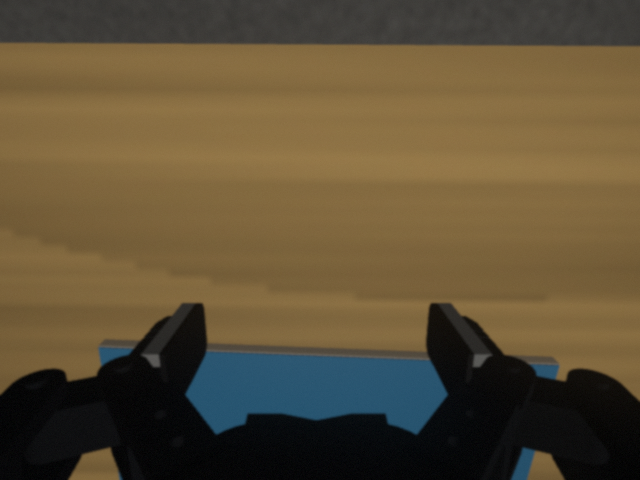

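The sheet is turning square and sliding flat. I'll push on.

Request:
servo_tool(translation=[[0, 0.5, 0.018], [0, 0.6, 0.02], [0, 0.6, 0.02], [0, 0.6, 0.02], [0, 0.6, 0.02], [0, 0.5, 0.018], [0, 0.4, 0.014], [0, 0.3, 0.01], [0, 0.2, 0], [0, 0, 0]], yaw=[0, 0, 0, 0, 0, 0, 0, 0, 0, 0])

```text
t: 12.77
eef_pos: [0.5542, -0.0205, 0.0127]
tool_rot: [0.014, 0.727, 0.687, 0.009]
force: [-0.9, 0.2, 1.6]
width: 1.001
```

```bash
cat > meas.py <<'E'
from h import *
import sys
def run(tag,roi_s=(150,330,180,370),roi_t=(240,420,150,270)):
    for n,roi in [('scene',roi_s),('top',roi_t)]:
        d=grab(n,f'{tag}_{n}.png')
        im=cv2.GaussianBlur(d['image'],(0,0),0.6).astype(float);x0,x1,y0,y1=roi
        red=im[...,2]-np.maximum(im[...,1],im[...,0])
        # expected far edge: subpixel step from strip (bright) to bench (dark) sampled along normals
        ny=np.array([.0599,.9982]);nx=np.array([.9982,-.0599]);e=np.array([.6867,-.009])
        v=np.linspace(-.22,.22,89);s=np.arange(-.012,.0121,.0005)
        def samp(img,P): 
            q=w2px(d,P).astype(np.float32);return cv2.remap(img.astype(np.float32),q[:,0].reshape(1,-1),q[:,1].reshape(1,-1),cv2.INTER_LINEAR).ravel()
        g=im.mean(2);E=[]
        for vi in v:
            P=np.c_[e+vi*ny+s[:,None]*nx,np.full(len(s),.063)];G=np.gradient(cv2.GaussianBlur(samp(g,P).reshape(-1,1),(1,5),0).ravel())
            k=G.argmin()
            if 1<k<len(s)-2 and G[k]<-1.5 :
                a,b,c=G[k-1:k+2];off=.5*(a-c)/(a-2*b+c) if a-2*b+c else 0
                E.append((vi,s[k]+.0005*off))
        E=np.array(E);out=np.abs(E[:,0]-.0)>.115;Eo=E[out]
        for _ in range(4):
            p=np.polyfit(Eo[:,0],Eo[:,1],1);r=Eo[:,1]-np.polyval(p,Eo[:,0]);Eo=Eo[abs(r)<max(.0008,2*np.median(abs(r)))]
        # red centroid
        L=[];s2=np.arange(-.09,.02,.0005)
        for vi in np.linspace(-.13,.13,105):
            P=np.c_[e+vi*ny+s2[:,None]*nx,np.full(len(s2),.068)];w=np.clip(samp(red,P)-25,0,None)
            if w.sum()>60: L.append((vi,(w*s2).sum()/w.sum()))
        L=np.array(L);l=np.polyfit(L[:,0],L[:,1],1);r=L[:,1]-np.polyval(l,L[:,0]);L=L[abs(r)<.003];l=np.polyfit(L[:,0],L[:,1],1)
        print(n,'edge n',len(Eo),'slope deg %.2f off mm %.2f'%(np.degrees(p[0]),p[1]*1e3),'| line n',len(L),'v %.3f..%.3f'%(L[0,0],L[-1,0]),'slope %.2f'%np.degrees(l[0]),'gap(line-edge) at ends mm',[(1e3*(np.polyval(l,x)-np.polyval(p,x))).round(2) for x in (L[0,0],L[-1,0])])
run(sys.argv[1])
E
python3 -c "
from h import *
to([.575,-.02,.0125])"
python3 meas.py a
```

```text
t 12.77 p [ 0.5542 -0.0205  0.0127] xang 86.72 z [ 0.032 -0.007 -0.999] F [-0.9  0.2  1.6] w 1.001
tool cm [0.17 2.07 0.09] yaw rad 0.002Traceback (most recent call last):
  File "meas.py", line 30, in <module>
    run(sys.argv[1])
    ~~~^^^^^^^^^^^^^
  File "meas.py", line 28, in run
    L=np.array(L);l=np.polyfit(L[:,0],L[:,1],1);r=L[:,1]-np.polyval(l,L[:,0]);L=L[abs(r)<.003];l=np.polyfit(L[:,0],L[:,1],1)
                                                                                                 ~~~~~~~~~~^^^^^^^^^^^^^^^^^
    raise TypeError("expected non-empty vector for x")
TypeError: expected non-empty vector for x
```

```bash
sed -i 's/samp(red,P)-25,0/samp(red,P)-45,0/' meas.py; sed -i "s/red=im\[...,2\]-np.maximum(im\[...,1\],im\[...,0\])/red=im[...,2]-im[...,1]*1.0-np.clip(im[...,1]-im[...,0],0,None)*1.5/; s/samp(red,P)-45/samp(red,P)-15/" meas.py
python3 meas.py b; python3 -c "
import cv2
im=cv2.imread('pics/b_scene.png')[190:310,180:340]
cv2.imwrite('pics/b2.png',cv2.resize(im,None,fx=5,fy=5,interpolation=2))"
```

```text
scene edge n 43 slope deg 0.20 off mm 3.09 | line n 73 v -0.105..0.075 slope 0.22 gap(line-edge) at ends mm [np.float64(-26.27), np.float64(-26.22)]
top edge n 28 slope deg 0.29 off mm 2.26 | line n 16 v -0.087..-0.040 slope -0.98 gap(line-edge) at ends mm [np.float64(-26.98), np.float64(-28.04)]
```

View pics/b2.png

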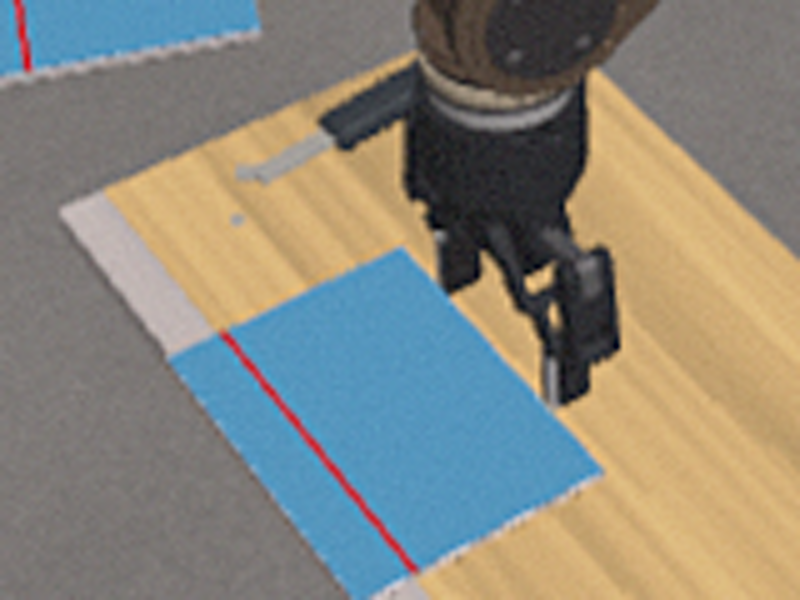

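The angle now matches the edge, with a gap of about 26 mm at both ends. I'll push about 20 mm more.

Request:
servo_tool(translation=[[0, 0.3, 0.01], [0, 0.3, 0.01], [0, 0.3, 0.01], [0, 0.3, 0.01], [0, 0.25, 0.01], [0, 0.2, 0.005], [0, 0.15, 0.005], [0, 0, 0], [0, 0, 0], [0, 0, 0]], yaw=[0, 0, 0, 0, 0, 0, 0, 0, 0, 0])

```text
t: 13.75
eef_pos: [0.5724, -0.0214, 0.0126]
tool_rot: [0.013, 0.727, 0.687, 0.008]
force: [-1.8, 0.0, 2.5]
width: 0.998
```

```bash
python3 -c "
from h import *
to([.575,-.02,.0125])"
python3 meas.py c;python3 -c "
import cv2
im=cv2.imread('pics/c_scene.png')[210:330,180:340]
cv2.imwrite('pics/c2.png',cv2.resize(im,None,fx=5,fy=5,interpolation=2))"
```

```text
t 13.75 p [ 0.5724 -0.0214  0.0126] xang 86.73 z [ 0.03  -0.007 -1.   ] F [-1.8  0.   2.5] w 0.998
tool cm [0.15 0.25 0.02] yaw rad 0.002
scene edge n 43 slope deg 0.20 off mm 3.08 | line n 74 v -0.108..0.075 slope 0.20 gap(line-edge) at ends mm [np.float64(-7.76), np.float64(-7.74)]
top edge n 27 slope deg 0.30 off mm 2.26 | line n 2 v -0.075..0.043 slope 0.65 gap(line-edge) at ends mm [np.float64(-9.04), np.float64(-8.32)]
```

View pics/c2.png

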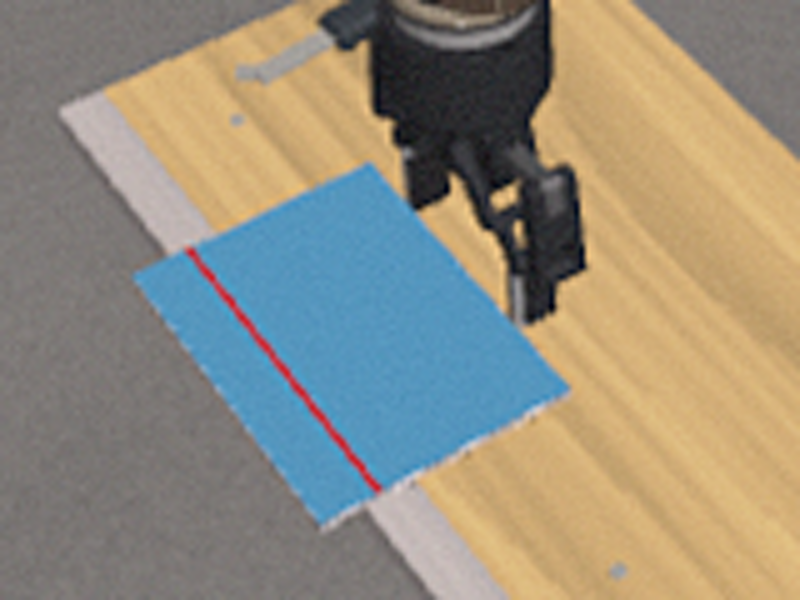

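Request:
servo_tool(translation=[[0, 0.15, 0.005], [0, 0.15, 0.005], [0, 0.15, 0.005], [0, 0.1, 0.005], [0, 0, 0], [0, 0, 0], [0, 0, 0], [0, 0, 0], [0, 0, 0], [0, 0, 0]], yaw=[0, 0, 0, 0, 0, 0, 0, 0, 0, 0])

```text
t: 14.68
eef_pos: [0.5781, -0.0217, 0.0126]
tool_rot: [0.013, 0.727, 0.687, 0.008]
force: [-0.4, -0.2, 2.1]
width: 0.999
```

```bash
python3 -c "
from h import *
to([.575,-.02,.0125])"
python3 meas.py d
cat > prof.py <<'E'
import sys
from h import *
ny=np.array([.0599-.0035,.9982]);nx=np.array([.9982,-.0564]);e=np.array([.6867,-.009])
for n in ('scene','top'):
    d=grab(n);im=d['image'].astype(np.float32)
    def mean(vs,s,z):
        acc=[]
        for v in vs:
            P=np.c_[e+v*ny+s[:,None]*nx,np.full(len(s),z)];q=w2px(d,P).astype(np.float32)
            acc.append(cv2.remap(im,q[:,0].reshape(1,-1),q[:,1].reshape(1,-1),cv2.INTER_LINEAR)[0])
        return np.mean(acc,0)
    s=np.arange(-.034,.0141,.001)
    for nm,vs in (('L',np.linspace(.12,.20,40)),('R',np.linspace(-.2,-.13,40))):
        M=mean(vs,s,.063);print(n,nm,'edge  gray:',' '.join('%d:%d/%d'%(a*1000+(.5 if a>0 else -.5),b.mean(),b[2]-b[0]) for a,b in zip(s,M))[:900])
    for nm,vs in (('redL',np.linspace(.04,.07,30)),('redR',np.linspace(-.10,-.07,30)),('mid',np.linspace(-.06,.03,60))):
        M=mean(vs,np.arange(-.02,.0401,.001),.068);x=np.arange(-20,41);r=M[:,2]-M[:,1];b=np.median(r[:15]);w=np.clip(r-b-8,0,None);k=abs(x-x[w[:30].argmax()])<5
        bl=M[:,0]-M[:,2];fe=np.gradient(bl)[40 if 0 else 25:];j=25+fe.argmin();print(n,nm,'red c %.2f'%((w*x)[k].sum()/w[k].sum()),'far edge',x[j],'peak',w.max().round(0))
E
python3 prof.py
```

```text
t 14.68 p [ 0.5781 -0.0217  0.0126] xang 86.73 z [ 0.03  -0.007 -1.   ] F [-0.4 -0.2  2.1] w 0.999
tool cm [ 0.15 -0.32 -0.  ] yaw rad 0.002
scene edge n 42 slope deg 0.21 off mm 3.04 | line n 74 v -0.108..0.075 slope 0.20 gap(line-edge) at ends mm [np.float64(-1.94), np.float64(-1.97)]
scene L edge  gray: -34:175/93 -33:177/93 -32:178/93 -31:179/93 -30:179/93 -29:179/93 -28:178/93 -27:177/93 -26:175/94 -25:172/95 -24:171/95 -23:171/89 -22:172/74 -21:174/50 -20:176/26 -19:178/12 -18:179/8 -17:181/9 -16:183/11 -15:184/12 -14:184/13 -13:184/12 -12:184/13 -11:186/13 -10:187/13 -9:188/13 -8:188/13 -7:187/12 -6:187/12 -5:186/12 -4:185/12 -3:184/12 -2:185/12 -1:185/12 0:186/12 1:185/12 2:181/12 3:170/12 4:150/10 5:126/9 6:110/7 7:106/6 8:108/6 9:113/7 10:118/7 11:121/6 12:122/6 13:121/6 14:121/6
scene R edge  gray: -34:167/90 -33:165/89 -32:164/89 -31:166/90 -30:167/91 -29:168/93 -28:168/94 -27:168/94 -26:167/90 -25:167/80 -24:169/62 -23:172/41 -22:175/23 -21:178/12 -20:180/8 -19:182/9 -18:183/10 -17:183/12 -16:182/12 -15:182/12 -14:182/12 -13:182/12 -12:183/12 -11:184/12 -10:185/13 -9:185
[... 1383 characters left out ...]
 c -1.41 far edge 30 peak 1.0
top mid red c nan far edge 30 peak 0.0Traceback (most recent call last):
  File "meas.py", line 30, in <module>
    run(sys.argv[1])
    ~~~^^^^^^^^^^^^^
  File "meas.py", line 28, in run
    L=np.array(L);l=np.polyfit(L[:,0],L[:,1],1);r=L[:,1]-np.polyval(l,L[:,0]);L=L[abs(r)<.003];l=np.polyfit(L[:,0],L[:,1],1)
                               ~^^^^^
IndexError: too many indices for array: array is 1-dimensional, but 2 were indexed
prof.py:17: RuntimeWarning: invalid value encountered in scalar divide
  bl=M[:,0]-M[:,2];fe=np.gradient(bl)[40 if 0 else 25:];j=25+fe.argmin();print(n,nm,'red c %.2f'%((w*x)[k].sum()/w[k].sum()),'far edge',x[j],'peak',w.max().round(0))
```

Three estimates of the remaining gap (scene edge, strip inner boundary + 25 mm, top view) give 1.7–2.2 mm. I'll push 1.9 mm.

Request:
servo_tool(translation=[[0, 0.08, 0], [0, 0.06, 0], [0, 0.04, 0], [0, 0, 0], [0, 0, 0], [0, 0, 0], [0, 0, 0], [0, 0, 0], [0, 0, 0], [0, 0, 0]], yaw=[0, 0, 0, 0, 0, 0, 0, 0, 0, 0])

```text
t: 15.72
eef_pos: [0.5799, -0.0218, 0.0126]
tool_rot: [0.012, 0.727, 0.687, 0.008]
force: [-2.3, 0.5, 2.5]
width: 0.998
```

```bash
python3 -c "
from h import *
st()"
python3 meas.py e 2>&1 | grep edge; python3 prof.py 2>&1 | grep red
```

```text
t 15.72 p [ 0.5799 -0.0218  0.0126] xang 86.73 z [ 0.029 -0.007 -1.   ] F [-2.3  0.5  2.5] w 0.998
scene edge n 41 slope deg 0.22 off mm 3.03 | line n 74 v -0.108..0.075 slope 0.21 gap(line-edge) at ends mm [np.float64(-0.07), np.float64(-0.11)]
prof.py:17: RuntimeWarning: invalid value encountered in scalar divide
  bl=M[:,0]-M[:,2];fe=np.gradient(bl)[40 if 0 else 25:];j=25+fe.argmin();print(n,nm,'red c %.2f'%((w*x)[k].sum()/w[k].sum()),'far edge',x[j],'peak',w.max().round(0))
scene redL red c 3.26 far edge 33 peak 186.0
scene redR red c 2.42 far edge 32 peak 172.0
scene mid red c 2.85 far edge 33 peak 185.0
top redL red c 2.34 far edge 33 peak 61.0
top redR red c -0.60 far edge 31 peak 2.0
top mid red c nan far edge 32 peak 0.0
```

The gap is about −0.1 mm at both ends. I'll back straight off, lift, and check again with the top view clear.

Request:
servo_tool(translation=[[0, -0.3, 0], [0, -0.6, 0], [0, -0.8, 0], [0, -0.8, -0.5], [0, -0.3, -1.5], [0, 0, -2.5], [0, 0, -2.5], [0, 0, -2.5], [0, 0, -1.5], [0, 0, 0]], yaw=[0, 0, 0, 0, 0, 0, 0, 0, 0, 0])

```text
t: 16.75
eef_pos: [0.5397, -0.018, 0.1229]
tool_rot: [0.01, 0.727, 0.686, 0.008]
force: [0.4, 0.2, 1.0]
width: 0.999
```

Request:
servo_tool(translation=[[3, -0.8, -1], [3, -0.8, -1], [3.5, -0.8, -1], [3.5, -0.8, 0], [3.5, -0.8, 0], [3.5, -0.8, 0], [3, -0.8, 0], [3, -0.8, 0], [2, -0.5, 0], [0, 0, 0]], yaw=[0, 0, 0, 0, 0, 0, 0, 0, 0, 0])

```text
t: 17.58
eef_pos: [0.478, 0.2746, 0.1441]
tool_rot: [0.01, 0.73, 0.683, 0.007]
force: [-0.1, -1.0, -0.5]
width: 1.001
```

```bash
python3 -c "
from h import *
st()"
python3 meas.py f 2>&1 | grep edge; python3 prof.py 2>&1 | grep red
python3 -c "
import cv2
a=cv2.imread('pics/f_scene.png')[190:370,180:410];b=cv2.imread('pics/f_top.png')[150:280,235:420]
cv2.imwrite('pics/f1.png',cv2.resize(a,None,fx=3.3,fy=3.3,interpolation=2));cv2.imwrite('pics/f2.png',cv2.resize(b,None,fx=4.2,fy=4.2,interpolation=2))"
```

```text
t 17.58 p [0.478  0.2746 0.1441] xang 86.22 z [ 0.023 -0.005 -1.   ] F [-0.1 -1.  -0.5] w 1.001
scene edge n 42 slope deg 0.20 off mm 3.04 | line n 74 v -0.108..0.075 slope 0.21 gap(line-edge) at ends mm [np.float64(-0.12), np.float64(-0.1)]
scene redL red c 3.26 far edge 33 peak 177.0
scene redR red c 2.41 far edge 32 peak 166.0
scene mid red c 2.84 far edge 33 peak 177.0
top redL red c 2.31 far edge 33 peak 77.0
top redR red c 1.62 far edge 31 peak 81.0
top mid red c 2.02 far edge 32 peak 76.0
```

View pics/f1.png

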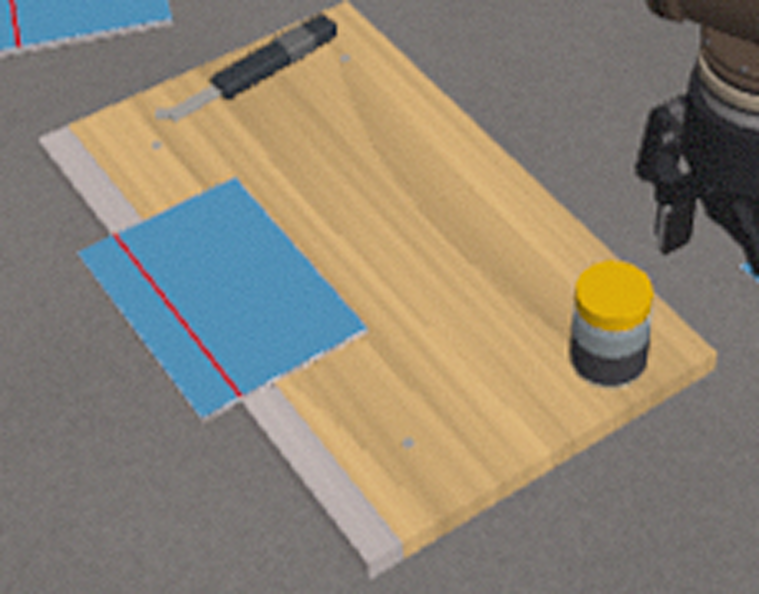

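View pics/f2.png

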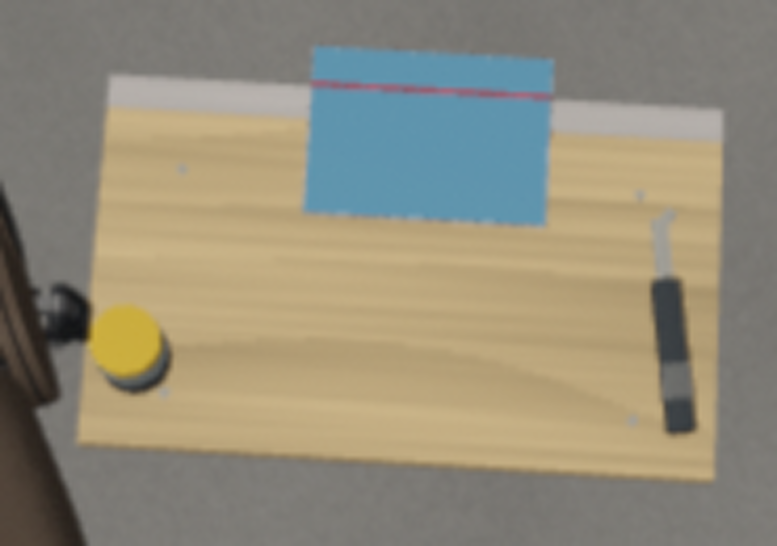

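```bash
python3 -c "
from h import *
print(ticket.close_job())"
```

```text
the job is handed in; nothing more can be done
None
```

The red line now lies along the board's bright metal far edge over its whole length, with the 30 mm strip sticking out over the edge. I pushed the sheet flat with the two open fingers, which squared it up on the way. Then I backed straight off, lifted clear and handed in at about 18 s.

**Line position:** after lifting clear, the scene camera put the line 0.1 mm short of the edge at both ends, with the angles agreeing to about 0.01°. The top camera put it about 0 to 0.5 mm short, and the visible metal strip measured about 25 mm wide, as it should. These figures sit within the stated calibration accuracy of about 2 mm.

**Bystanders:** the jar and knife look unmoved in the final pictures. I never went near the window frame, but I did not re-measure it at the end.

**What disagreed:** the open fingers end about 52 mm behind the reported TCP, not the 13 mm I expected. My first push therefore passed over the sheet without touching it. I found the true height from the cameras and by touching the board lightly at 8 N. The tool also picked up about 2° of tilt, which I allowed for.

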